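# Find the blind well of a vial block on a pin stop and hold it well-up

### The arm

A 7-joint arm with a two-finger parallel gripper is mounted at the origin on a cart in front of the work surface, level with it; the furniture and walls round the work are solid. World frame = base frame: x ahead of the robot, y to its left, z up, the work surface at z = 0. Lengths are in m, angles in rad, forces in N, time in s.
With the tool pointing down it reaches from about 0.425 to 0.925 m from the base axis. Payload 6.8 kg.
Tool frame: the origin (TCP) lies at the centre of the arm's flange, where the gripper is bolted on; the fingertips stand 173 mm ahead of it and the grasp point (between the pads) lies 155 mm ahead of it (r.hold_point_z is the distance from the TCP to the grasp point, in m); z points along the fingers, x is the direction in which the jaws open and shut, and the axes are right-handed (so a half turn about z gives the same grasp; the last joint's range is limited). The gripper opens to 85 mm and grips with 20 to 120 N. Pads are 22 mm wide; open, the fingers measure 114 mm over their backs; the gripper's body (76 mm by 85 mm) begins 54 mm behind the grasp point. The pads swing forward as they close: fully open they stand 13 mm farther back than shut.
Start: joints at [1.204, 0.477, 0.022, 1.555, -0.011, 1.109, -0.083], TCP at [0.173, -0.653, 0.405] pointing down, gripper open.
Joint ranges: [-2.96, 2.96], [-0.34, 2.1], [-1.41, 1.46], [0.24, 2.44], [-1.37, 4.51], [0.17, 1.92], [-2.96, 2.96]. Speed limits (rad/s): [2.39, 2.39, 3.14, 3.14, 3.14, 3.14, 3.14].

### API

Orientations are given as a rotation vector (axis times angle).
In Python, from bench import r gives the robot as it stands.
- The arm moves only by the tool apply_moves, never from a script. Its arguments are lists of equal length, an entry for each row: "dp": the shift along the tool's x, y, z scaled (see below), a list of three; "twist": the turn, a rotation vector about the tool's x, y, z scaled (see below), a list of three; "jaw": the closure in counts, from 0 (fully open) to 255 (shut). In form: {"dp": [[x, y, z], ...], "twist": [[rx, ry, rz], ...], "jaw": [jaw, ...]}. A call has 1 to 20 rows; each row shifts and turns the pose as measured when the row begins, along the tool's axes as they then stand; what a row does not reach is not made up. The controller multiplies each number of a shift by 12 cm and each number of a turn by 120 degrees. A row lasts 1/10 s, in which the tool goes at most 50 mm and 8.59 degrees, less where a joint would pass 70% of its speed; a pose out of reach is approached as far as the arm can. A call with a number of a shift or a turn outside -1 to 1 is refused whole. A call with a gripper value outside its range is refused whole. The fingers move at their own pace and stop on an object; "grip_force" is the grip in N (left out, the last holds). Time passes only in rows, so rows that do not move let the fingers close. It gives the time, the measured TCP pose, the force and the opening at its end, in the units of the state.
- r.get_obs(): the state, without advancing time (a new reading comes with each control period).
- r.grab_frame(name): name is "side" or "top"; returns a dict with "color" (420x560x3 uint8, red, green, blue), "z_map" (420x560 float32, m along the optical axis (not along the pixel's ray), 0 where there is no reading), "intrinsics" (3x3 intrinsics, pixels), "R" (3x3) and "t" (3): a world point X has camera coordinates R X + t. Camera axes: x right, y down, z forward; pixel columns grow to the right and rows downward; lengths in m; the calibration is good to about 2 mm. A picture is of the moment at which its call begins.
- r.hand_in(): hands the job in, once; it reports no verdict.
The state is a dict: "clock": time; "joints": joint angles; "qvel": joint speeds; "tau": joint torques, N m; "tcp_pos": TCP position; "orientation": TCP orientation; "contact_force": force on the tool from outside, world axes, zero at the start; "moment": the same for the moment, N m; "grip_width": finger opening in m.
Only numpy, scipy, OpenCV 4.12 (cv2) and the standard library are available. Lean on these libraries where they do the work, as an engineer would, in place of code of your own. Each camera call takes 0.05 s, during which the arm holds its last target.

### The job

The aluminium vial block has a blind well in one of its upright sides; the opposite side looks alike but is solid. Find the well by feel on the blue pin stop: slide the block over the pin until its face is fully home against the upright plate (only the well lets it go home). Then draw it off, turn the well straight up and finish still holding it in the gripper, at rest, some 20 cm above the bench, ready for a vial; leave the other things where they are.

Things in the scene. Friction and masses are not known exactly. Their poses are not given: they have to be found in the camera images.
- vial_block: loose aluminium cube, 46 mm, about 0.2 kg. Origin: centre of its bench-side face at the start; z up at the start; x points out of the face with the well. Well: round, 20 mm wide, 34 mm deep, centred in that face; the other five have none; thin dark grooves ring the cube parallel to it. At the start x is level, any way but within 30 degrees of -y.
- block_center (a point): centre of the cube; axes as vial_block
- well_mouth (a point): centre of the well's mouth, in the plane of the well face, 23 mm from the cube's centre along vial_block's x; axes as vial_block
- pin_stop: blue stop fixed to the bench: upright plate 74 mm wide, 44 high, 10 thick; from the middle of its face a level steel pin, 14 mm thick, stands 26 mm out. Origin: on the bench under the middle of that face. x points level into the plate (the pin points to -x, to the robot's right within 20 degrees), z up. Bare bench in front; behind, a foot 8 mm thick and two gussets reach to x = 70 mm.
- pin_root (a point): middle of the pin's root, on the plate's face, 23 mm above the bench; axes as pin_stop. The block, slid on the bench along +x, is home when well_mouth meets this point with its x axis along this x axis
- tape_roll: bystander: beige tape roll, 62 mm across, 19 mm high, lying flat; origin under its centre
- weigh_bottle: bystander: clear glass weighing bottle with knobbed lid, 39 mm across, 65 mm high; origin under its centre
- marker_red: bystander: red marker pen, 131 mm long along its y, 14 mm thick; origin under its middle
- petri_dish: bystander: petri dish, 70 mm across, 16 mm high; origin under its centre
- beaker_small: bystander: empty glass beaker, 66 mm across the lip, 72 mm high; origin under its centre
There are look-alikes about, which are no part of the job. Of the things like the pin_stop, leave any that is brown or pink; of the rest the larger one is meant.

How it is judged:
On the way, in this order (a step that is already met when the one before it is completed fails the run):
1. the block is fully home on the pin stop: the pin in its well, the well face against the plate (within 3 mm) (x of well_mouth in the frame of pin_stop above -0.003 m and y of well_mouth in the frame of pin_stop between -0.005 and 0.005 m and z of well_mouth in the frame of pin_stop between 0.018 and 0.028 m and angle between the x axis of vial_block and the x axis of pin_stop, either way round below 0.12 rad), for 0.2 s.
2. the block is drawn off the pin and held with the well up, its centre over 15 cm above the bench (angle between vial_block's own x axis and vertical below 0.17 rad and height (world z) of block_center above 0.15 m and contact force between vial_block and the fingers above 2 N), for 0.2 s.
At the end, for the whole second after the job is handed in: the gripper holds the block at rest, its well facing straight up within about 10 degrees, its centre more than 15 cm above the bench, clear of the pin stop (all of step 2 and contact force between vial_block and pin_stop below 0.1 N and linear speed of vial_block below 0.03 m/s and angular speed of vial_block below 0.2 rad/s); the arm keeps its last pose, push and grip.
It fails at once if a bystander (tape roll, weighing bottle, marker, petri dish, beaker) is shifted by more than 3 cm (distance of any of tape_roll, weigh_bottle, marker_red, petri_dish, beaker_small from where it was at the start of the episode above 0.03 m).
It also fails if it takes over 72 s, if anything falls off the work surface, if the arm or the gripper's body presses on something with over 40 N, if the wrist force passes 120 N, or if a joint passes its speed limit or range.

## Working session

There is one attempt and no reset: what is moved stays moved. The work goes in short steps, Python scripts to look and compute and a tool call to move; the robot and the scene stay as the last step left them, time stands still between calls to the robot, and variables do not carry over. Pictures are saved under pics/ and viewed, and the job is handed in when it is done.

Besides the shell and the picture viewer there is one more tool, called after ">>>" as name(argument=value, ...) on one line, values as JSON. apply_moves: Moves the arm, as the interface text tells. Shifts and turns lie within -1 to 1; 1 stands for 12 cm of shift or 120 degrees of turn. Its arguments: {"type":"object","properties":{"dp":{"type":"array"},"twist":{"type":"array"},"jaw":{"type":"array"},"grip_force":{"type":"number"}},"required":["dp","twist","jaw"]}

```bash
mkdir -p pics; ls; cat > h.py <<'E'
from bench import r
import numpy as np, cv2
from scipy.spatial.transform import Rotation as Rn
def save(n,f,crop=None,s=1):
    c=f["color"][:,:,::-1]
    if crop: c=c[crop[1]:crop[3],crop[0]:crop[2]]
    cv2.imwrite("pics/"+n,cv2.resize(c,None,fx=s,fy=s,interpolation=cv2.INTER_CUBIC))
def ray(f,u,v,z):
    K,R,t=np.array(f["intrinsics"]),np.array(f["R"]),np.array(f["t"])
    C=-R.T@t; d=R.T@np.linalg.inv(K)@np.array([u,v,1.]); return C+d*(z-C[2])/d[2]
def cloud(f):
    K,R,t=np.array(f["intrinsics"]),np.array(f["R"]),np.array(f["t"])
    Z=f["z_map"]; v,u=np.indices(Z.shape)
    P=np.stack([(u-K[0,2])/K[0,0]*Z,(v-K[1,2])/K[1,1]*Z,Z],-1)
    return (P-t)@R
E
python3 - <<'E'
from h import *
o=r.get_obs(); print(o)
for n in("side","top"):
    f=r.grab_frame(n); save(n+"0.png",f,s=1.4); print(n,-np.array(f["R"]).T@f["t"],f["R"],f["intrinsics"])
    np.savez(n+"0.npz",**f)
E
```

```text
pics
{'clock': 0.0, 'joints': array([ 1.20388927,  0.47777017,  0.02229786,  1.55645971, -0.01150688,
        1.10929494, -0.08312261]), 'qvel': array([ 7.50889554e-04,  5.53702199e-04,  1.17423818e-03, -7.30880141e-04,
        5.01472588e-04, -1.79391550e-03, -2.07121450e-05]), 'tau': array([ 4.98897589e-04, -5.96445322e+01,  1.60808779e+00, -2.81204438e+01,
        1.24809542e-02,  9.42626910e-03,  3.84603309e-07]), 'tcp_pos': array([ 0.17270926, -0.65223806,  0.4037412 ]), 'orientation': array([-2.48875686e+00,  1.91554765e+00,  2.34544829e-03]), 'contact_force': array([-0.39641264,  0.38561491,  0.13103825]), 'moment': array([-0.03328828, -0.01844238, -0.02461596]), 'grip_width': 0.08536488388412135}
side [ 0.40447458 -0.82206376  0.66694096] [[ 0.97754762 -0.20926064 -0.02471118]
 [-0.12467417 -0.47985445 -0.86844462]
 [ 0.16987351  0.85202681 -0.49516997]] [[406.7147104    0.         280.97417894]
 [  0.         406.7147104  209.12819909]
 [  0.           0.           1.        ]]
top [0.27338335 0.20665392 1.79374685] [[ 0.02483698 -0.9996393   0.01021724]
 [-0.98138136 -0.02632794 -0.19025631]
 [ 0.19045669 -0.00530161 -0.98168128]] [[546.57658384   0.         269.10541807]
 [  0.         546.57658384 217.36519108]
 [  0.           0.           1.        ]]
```

View pics/side0.png

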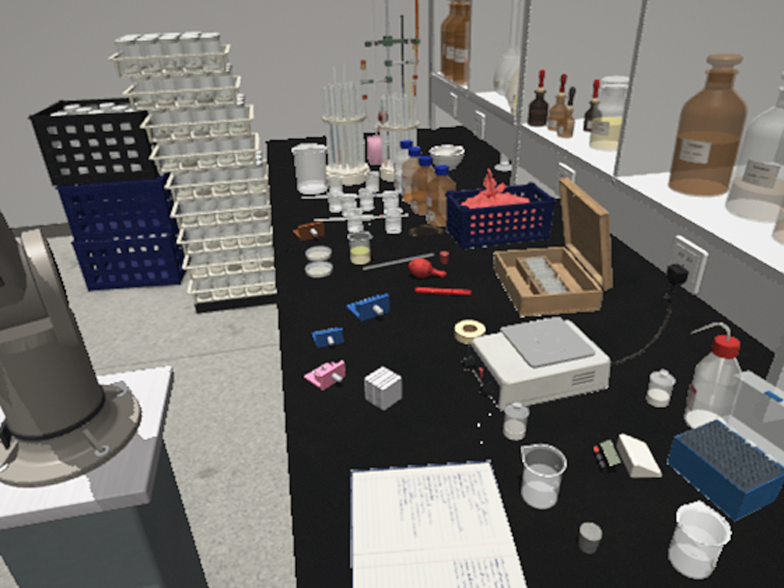

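View pics/top0.png

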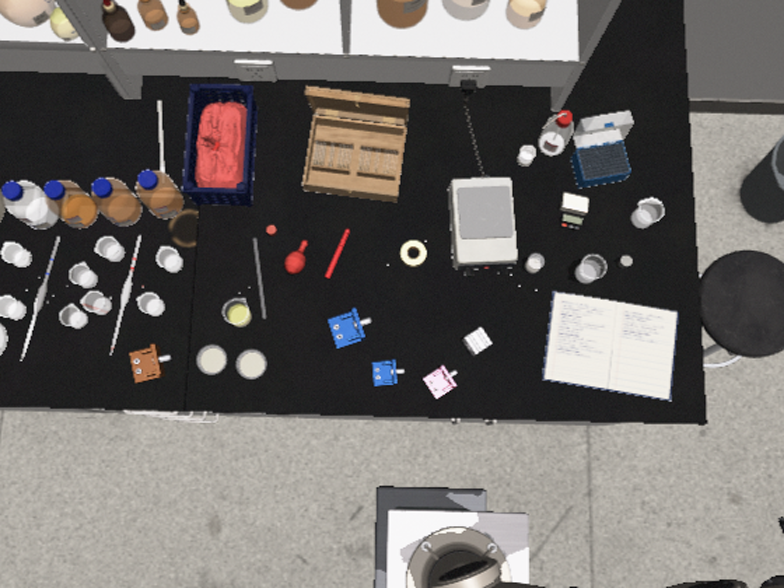

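The side and top views show four candidate stops, given here as top-picture pixels at 1.4x: large blue (347,328), small blue (384,373), pink (440,382) and brown (146,364). I choose the large blue one. The only block is the cube at (478,341). Next I'll check a close crop and measure.

```bash
python3 - <<'E'
from h import *
F={n:dict(np.load(n+"0.npz")) for n in("side","top")}
a=F["side"]["color"][205:300,215:300,::-1]; b=F["top"]["color"][215:295,225:365,::-1]
a=cv2.resize(a,None,fx=5,fy=5,interpolation=cv2.INTER_CUBIC);b=cv2.resize(b,None,fx=5,fy=5,interpolation=cv2.INTER_CUBIC)
cv2.imwrite("pics/ca.png",a);cv2.imwrite("pics/cb.png",b)
f=F["top"]
hsv=cv2.cvtColor(f["color"],cv2.COLOR_RGB2HSV)
P=cloud(f)
m=cv2.inRange(hsv,(100,120,60),(125,255,255)); 
n,l,s,c=cv2.connectedComponentsWithStats(m)
for i in range(1,n):
    if s[i,4]>60: q=P[l==i]; print("blue",c[i],s[i,4],q.mean(0),q.min(0),q.max(0))
# cube top
sub=(P[...,2]>0.036)&(P[...,2]<0.056)&(np.indices(P.shape[:2])[1]>325)&(np.indices(P.shape[:2])[1]<358)&(np.indices(P.shape[:2])[0]>228)&(np.indices(P.shape[:2])[0]<262)
v,u=np.nonzero(sub); print(len(u)); rc=cv2.minAreaRect(np.stack([u,v],1).astype(np.float32)); print(rc)
bx=np.array([ray(f,*p,0.046) for p in cv2.boxPoints(rc)]); print(bx,bx.mean(0))
for n,u,v in(("tape",413,253),("wb",536,262),("beaker",592,268),("marker",338,254),("pet1",212,360),("pet2",251,364)):
    print(n,ray(f,u/1.4,v/1.4,0.01))
E
```

```text
blue [162.77419355  65.14516129] 186 [1.09989827 0.56053968 0.11770277] [1.03658116 0.50286463 0.02158727] [1.12147251 0.65041568 0.13254709]
blue [105.04054054 127.79054054] 148 [0.8535224  0.71143485 0.18477517] [ 0.27338335  0.20665392 -0.00472788] [0.94628055 0.79547153 1.79374685]
blue [431.00671141 127.67114094] 149 [ 0.93013321 -0.33694022  0.0596598 ] [ 0.27338335 -0.40635794 -0.00042119] [0.96217862 0.20665392 1.79374685]
blue [142.05982906 133.63247863] 117 [0.86112037 0.61204007 0.11856558] [0.84994881 0.54481874 0.1065908 ] [0.89445698 0.64985536 0.13325101]
blue [ 72.30718954 133.70588235] 153 [0.83873757 0.81794993 0.16413417] [ 0.81716698  0.79399702 -0.00769894] [0.91548832 0.90729267 0.18301931]
blue [  8.16883117 135.84415584] 154 [0.82732788 1.01780671 0.16060643] [ 0.80524772  0.9923853  -0.00996158] [0.90850143 1.12713336 0.18435286]
blue [ 38.33962264 135.01886792] 159 [0.83290505 0.92468266 0.16008192] [ 0.80912423  0.89805529 -0.00709002] [0.91292317 1.02397758 0.18575241]
blue [247.3014862  234.33333333] 471 [0.55875131 0.26731152 0.02168011] [ 0.27338335  0.20665392 -0.01069792] [0.61354057 0.31298566 1.79374685]
blue [274.41843972 265.73758865] 282 [0.45896784 0.17571145 0.00971436] [ 0.42788487  0.14784779 -0.01192929] [0.49320637 0.20701455 0.04375441]
204
((341.3846130371094, 243.07691955566406), (14.422204971313477, 14.422204971313477), 56.3099365234375)
[[ 0.5397815  -0.00607056  0.046     ]
 [ 0.56702879 -0.04494836  0.046     ]
 [ 0.5284303  -0.07078081  0.046     ]
 [ 0.50141052 -0.03198243  0.046     ]] [ 0.53416278 -0.03844554  0.046     ]
tape [0.74755676 0.1129115  0.01      ]
wb [ 0.73336739 -0.18337707  0.01      ]
beaker [ 0.72220399 -0.31801652  0.01      ]
marker [0.74010834 0.29319862 0.01      ]
pet1 [0.47663648 0.57852327 0.01      ]
pet2 [0.4696349  0.48705835 0.01      ]
```

View pics/ca.png

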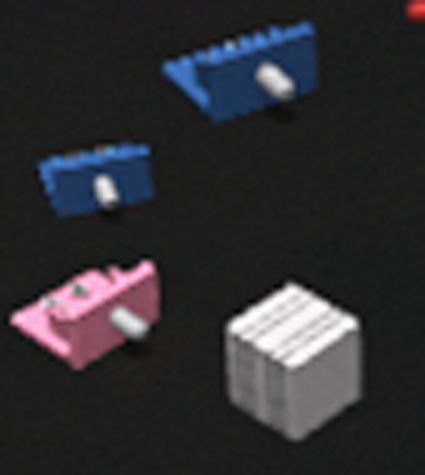

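View pics/cb.png

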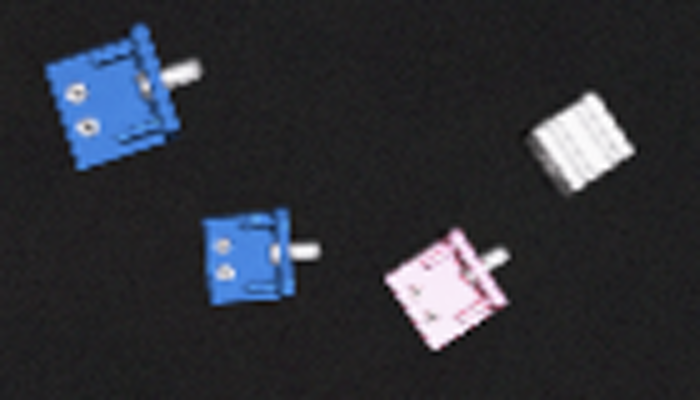

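The close crops confirm the large blue stop, with its pin at the right at about (261,229) in the native top view. The cube's visible plain face has its normal towards +x,-y and shows no well. Next I'll measure the stop and cube finely.

```bash
cat > meas.py <<'E'
from h import *
F={n:dict(np.load(n+"0.npz")) for n in("side","top")}
f=F["side"];P=cloud(f);hsv=cv2.cvtColor(f["color"],cv2.COLOR_RGB2HSV)
V,U=np.indices(P.shape[:2])
def near(P,c,rad): return np.hypot(P[...,0]-c[0],P[...,1]-c[1])<rad
m=(cv2.inRange(hsv,(100,100,30),(125,255,255))>0)&near(P,(0.56,0.25),0.09)&(P[...,2]>0.004)&(P[...,2]<0.055)
def plane(q):
    for k in range(6):
        c=q.mean(0);n=np.linalg.svd(q-c)[2][2]; d=(q-c)@n; q=q[abs(d)<max(2*np.median(abs(d)),.0005)]
    return n,c,len(q),np.std(d)
q=P[m]; print(len(q)); 
n0=np.array([.29,-.95,0]); 
# front face: keep pixels with darker value
vals=hsv[...,2][m]; print(np.percentile(vals,[5,25,50,75,95]))
dk=m&(hsv[...,2]<np.percentile(vals,60)); n,c,N,s=plane(P[dk]); print("face plane",n,c,N,s,np.degrees(np.arctan2(n[1],n[0])))
# pin in side
w=(hsv[...,1]<90)&(hsv[...,2]>90)&near(P,(0.57,0.22),0.05)&(P[...,2]>.005)&(P[...,2]<.05)
print("pin side",w.sum(),U[w].mean(),V[w].mean(),P[w].mean(0))
# cube faces side
mc=near(P,(0.534,-0.038),0.045)&(P[...,2]>.004)&(P[...,2]<.06)&(hsv[...,1]<70)
q=P[mc]; top=q[(q[:,2]>.043)]; print("cube top z",np.median(top[:,2]),len(top),top.mean(0))
for nd in((.57,-.82),(-.82,-.57)):
    # select by outward extent
    p=(q[:,:2]-[0.534,-0.038])@np.array(nd); s=(p>.014)&(q[:,2]>.006)&(q[:,2]<.040); 
    n,c,N,sd=plane(q[s]); print("cube face",n,c,N,sd,np.degrees(np.arctan2(n[1],n[0])))
f=F["top"];P=cloud(f);hsv=cv2.cvtColor(f["color"],cv2.COLOR_RGB2HSV)
w=(hsv[...,1]<90)&(hsv[...,2]>90)&(U>257)&(U<268)&(V>222)&(V<236)
print("pin top",w.sum(),U[w].mean(),V[w].mean(),P[w].mean(0),[list(x) for x in zip(U[w],V[w])][:40])
b=(cv2.inRange(hsv,(100,100,40),(125,255,255))>0)&(U>225)&(U<265)&(V>215)&(V<252)
hi=b&(P[...,2]>.035)&(P[...,2]<.06); rc=cv2.minAreaRect(np.stack([U[hi],V[hi]],1).astype(np.float32)); print("plate top",hi.sum(),rc,P[hi].mean(0))
n=np.linalg.svd(P[hi][:,:2]-P[hi][:,:2].mean(0))[2]; print(n,np.degrees(np.arctan2(n[1][1],n[1][0])))
rc=cv2.minAreaRect(np.stack([U[b],V[b]],1).astype(np.float32));print("all blue",rc)
bx=np.array([ray(f,*p,0.02) for p in cv2.boxPoints(rc)]);d=np.diff(bx,axis=0);print(d,np.degrees(np.arctan2(d[:,1],d[:,0])))
g=cv2.cvtColor(f["color"],cv2.COLOR_RGB2GRAY); k=(g>110)&near(P,(0.534,-0.038),0.05);
rc=cv2.minAreaRect(np.stack([U[k],V[k]],1).astype(np.float32));print("cube top img",rc,k.sum(),U[k].mean(),V[k].mean(),ray(f,U[k].mean(),V[k].mean(),.046))
bx=np.array([ray(f,*p,0.046) for p in cv2.boxPoints(rc)]);d=np.diff(bx,axis=0);print(bx,np.degrees(np.arctan2(d[:,1],d[:,0])))
E
python3 meas.py
```

```text
300
[ 75.  85.  88. 151. 192.]
face plane [ 0.33582221 -0.94112831 -0.03874201] [0.5720357  0.23515882 0.02677912] 72 0.0006811747742833422 -70.36210774101438
pin side 36 269.5 220.5 [0.57649921 0.22449466 0.02410836]
cube top z 0.044629095555087234 209 [ 0.5347735  -0.04188462  0.04470385]
cube face [ 0.56584798 -0.82445081 -0.00984508] [ 0.54894995 -0.05750791  0.02229355] 54 0.0004542371366834243 -55.53689663009714
cube face [0.82309556 0.56789103 0.00367116] [ 0.51610229 -0.05239324  0.02454686] 62 0.0003815868728211192 34.603558080853134
pin top 32 260.875 229.25 [0.57615364 0.22312921 0.02474214] [[np.int64(261), np.int64(227)], [np.int64(262), np.int64(227)], [np.int64(263), np.int64(227)], [np.int64(264), np.int64(227)], [np.int64(258), np.int64(228)], [np.int64(259), np.int64(228)], [np.int64(260), np.int64(228)], [np.int64(261), np.int64(228)], [np.int64(262), np.int64(228)], [np.int64(263), np.int64(228)], [np.int64(264), np.int64(228)], [np.int64(258), np.int64(229)], [np.int64(259), np.int64(229)], [np.int64(260), np.int64(229)], [np.int64(261), np.int64(229)], [np.int64
[... 715 characters left out ...]
0.33513543  0.94216996]] 109.58077373709459
all blue ((246.75, 233.75001525878906), (24.66576385498047, 22.452167510986328), 71.56505584716797)
[[ 0.02568038 -0.06939535  0.        ]
 [-0.07735128 -0.0279063   0.        ]
 [-0.02525008  0.06891707  0.        ]] [ -69.69254721 -160.16189541  110.12200003]
cube top img ((340.6538391113281, 243.23077392578125), (14.97690486907959, 16.36365509033203), 56.30992889404297) 233 341.08583690987126 243.05579399141632 [ 0.53414647 -0.0374756   0.046     ]
[[ 0.53812925 -0.00059876  0.046     ]
 [ 0.56904544 -0.04470059  0.046     ]
 [ 0.52895149 -0.07152916  0.046     ]
 [ 0.49830333 -0.02752083  0.046     ]] [ -54.96884347 -146.21182363  124.85401925]
```

```bash
cat > m2.py <<'E'
from h import *
F={n:dict(np.load(n+"0.npz")) for n in("side","top")}
ph=np.radians(-70);d=np.array([np.cos(ph),np.sin(ph),0]);l=np.array([-d[1],d[0],0])
def rep(n,X): print(n,X.round(4),"lat",round(X@l,4),"along",round(X@d,4))
f=F["top"]
rep("pin top blob",ray(f,260.875,229.25,.023)); rep("cube",np.array([.534,-.0385,0]))
rep("all blue",ray(f,246.75,233.75,.02))
for n,u0,u1,v0,v1 in(("top",254,270,222,238),("side",260,280,212,230)):
    c=F[n]["color"].astype(int)[v0:v1,u0:u1]; np.set_printoptions(linewidth=200)
    print(n,u0,v0);print(c[...,0])
f=F["side"]; rep("pin side blob",ray(f,269.5,220.5,.023))
# plate ends in side & top using P
P=cloud(F["top"]);hsv=cv2.cvtColor(F["top"]["color"],cv2.COLOR_RGB2HSV);V,U=np.indices(P.shape[:2])
b=(cv2.inRange(hsv,(100,100,40),(125,255,255))>0)&(U>225)&(U<265)&(V>215)&(V<252)&(P[...,2]<.06)
for nm,mm in(("hi",b&(P[...,2]>.036)),("lo",b&(P[...,2]<.02))):
    L=P[mm]@l; A=P[mm]@d; print(nm,mm.sum(),"lat",np.percentile(L,[0,3,97,100]).round(4),"along",np.percentile(A,[0,3,97,100]).round(4))
P=cloud(F["side"]);hsv=cv2.cvtColor(F["side"]["color"],cv2.COLOR_RGB2HSV)
b=(cv2.inRange(hsv,(100,100,30),(125,255,255))>0)&(np.hypot(P[...,0]-.56,P[...,1]-.25)<.09)&(P[...,2]<.06)&(abs(P@d-np.array([.572,.2352,0])@d)<.004)
L=P[b]@l; print("side face",b.sum(),np.percentile(L,[0,3,97,100]).round(4), np.median(P[b]@d))
E
python3 m2.py
```

```text
pin top blob [0.5764 0.2231 0.023 ] lat 0.618 along -0.0125
cube [ 0.534  -0.0385  0.    ] lat 0.4886 along 0.2188
all blue [0.5607 0.2691 0.02  ] lat 0.619 along -0.0611
top 254 222
[[ 59  27  32  30  30  34  30  32  35  34  33  32  31  29  31  29]
 [ 61  40  33  30  33  32  33  32  33  30  34  28  33  31  31  31]
 [ 74  66  33  34  35  31  33  33  31  34  34  31  32  31  31  35]
 [ 69  58  27  32  31  33  31  33  32  29  30  30  32  31  31  32]
 [ 70  63  42  32  33  29  31  37  48  62  52  32  29  34  31  31]
 [ 73  75  68  33  37  52  71  91 127 151 115  39  28  32  31  30]
 [ 69  73  62  58  95 138 182 208 220 214 164  66  31  36  34  32]
 [ 53  70  72 149 216 226 237 244 242 227 176  81  32  31  35  29]
 [ 87  74  75 189 246 246 242 232 212 191 149  39  31  35  30  30]
 [164  72  72 127 190 186 155 171 127  57  38  31  31  33  34  31]
 [210  53  69  88 120 116  50  39  30  32  31  35  33  33  33  33]
 [129  72  73  78  67  27  28  35  32  33  33  30  29  33  30  34]
 [ 91  78  71  73  63  25  31  32  32  31  34  30  32  28  29  33]
 [ 50  44  49  73  60  40  30  32  31  32  32 
[... 1251 characters left out ...]
29  29  30  30  31  32  30  27  23  21  22  33  31  25  27  25  29  27  27  27]
 [ 29  30  31  30  30  27  29  26  16  17  14  21  25  27  29  31  29  28  28  28]
 [ 29  28  27  28  32  25  27  26  20  17  14  17  16  21  27  27  29  30  29  28]
 [ 28  29  24  27  30  27  30  27  24  20  17  18  16  20  26  31  29  30  29  29]
 [ 26  29  29  28  30  28  29  29  29  28  24  23  22  27  28  30  30  29  31  31]]
pin side blob [0.5768 0.2262 0.023 ] lat 0.6194 along -0.0153
hi 68 lat [0.5803 0.5819 0.6508 0.6534] along [-0.0589 -0.0346 -0.0251 -0.025 ]
lo 371 lat [0.5799 0.5813 0.6569 0.6629] along [-0.098  -0.0966 -0.0362 -0.0255]
side face 226 [0.5326 0.5802 0.652  0.6538] -0.02550598541774496
```

>>> apply_moves(dp=[[-0.29,-0.29,0],[-0.29,-0.29,0],[-0.29,-0.29,0],[-0.29,-0.29,0],[-0.29,-0.29,0],[-0.29,-0.29,0],[-0.29,-0.29,0],[-0.29,-0.29,0],[-0.29,-0.29,0],[-0.29,-0.29,0],[-0.29,-0.29,0],[-0.29,-0.29,0],[-0.29,-0.29,0]], twist=[[0,0,0],[0,0,0],[0,0,0],[0,0,0],[0,0,0],[0,0,0],[0,0,0],[0,0,0],[0,0,0],[0,0,0],[0,0,0],[0,0,0],[0,0,0]], jaw=[0,0,0,0,0,0,0,0,0,0,0,0,0])

```text
clock: 1.4
tcp_pos: [0.4957, -0.0941, 0.3987]
orientation: [2.472, -1.933, -0.01]
contact_force: [1.6, -0.5, 0.5]
grip_width: 0.0854
```

>>> apply_moves(dp=[[0,0,0],[0,0,0],[0,0,0],[0,0,0],[0,0,0],[0,0,0],[0,0,0],[0,0,0],[0,0,0],[0,0,0],[0,0,0],[0,0,0]], twist=[[0,0,-0.07],[0,0,-0.07],[0,0,-0.07],[0,0,-0.07],[0,0,-0.07],[0,0,-0.07],[0,0,-0.07],[0,0,-0.07],[0,0,-0.07],[0,0,-0.07],[0,0,-0.07],[0,0,-0.07]], jaw=[0,0,0,0,0,0,0,0,0,0,0,0])

```text
clock: 2.6
tcp_pos: [0.4971, -0.0834, 0.3951]
orientation: [-3.045, -0.738, 0.018]
contact_force: [0.3, -0.7, -0.1]
grip_width: 0.0856
```

```bash
cat > st.py <<'E'
from h import *
import sys
o=r.get_obs(); R=Rn.from_rotvec(o["orientation"]).as_matrix()
print("t",round(o["clock"],2),"tcp",o["tcp_pos"].round(4),"gw",round(o["grip_width"],4),"q",o["joints"].round(3),"F",o["contact_force"].round(1),"M",o["moment"].round(2))
print("xang",round(np.degrees(np.arctan2(R[1,0],R[0,0])),2),"z",R[:,2].round(4),"grasp",(o["tcp_pos"]+.155*R[:,2]).round(4))
if len(sys.argv)>1:
    # target: TCP x y z, xangle deg (tool down)
    x,y,z,a=map(float,sys.argv[1:5]); 
    d=R.T@(np.array([x,y,z])-o["tcp_pos"]); a=np.radians(a)
    T=np.array([[np.cos(a),np.sin(a),0],[np.sin(a),-np.cos(a),0],[0,0,-1]]).astype(float)
    w=Rn.from_matrix(R.T@T).as_rotvec(); print("need dp(scaled total)",(d/.12).round(3),"twist total",(np.degrees(w)/120).round(3),"deg",np.degrees(w).round(1))
E
python3 st.py .534 -.0385 .26 34.5
```

```text
t 2.6 tcp [ 0.4971 -0.0834  0.3951] gw 0.0856 q [ 0.578  0.27  -0.623  1.93   0.177  1.012  0.35 ] F [ 0.3 -0.7 -0.1] M [0.02 0.03 0.03]
xang 27.25 z [-0.0134  0.0056 -0.9999] grasp [ 0.495  -0.0825  0.2401]
need dp(scaled total) [ 0.455 -0.179  1.124] twist total [-0.006  0.004 -0.06 ] deg [-0.7  0.5 -7.3]
```

>>> apply_moves(dp=[[0.11,-0.05,0.28],[0.11,-0.05,0.28],[0.12,-0.04,0.28],[0.11,-0.04,0.28],[0,0,0]], twist=[[-0.006,0.004,-0.03],[0,0,-0.03],[0,0,0],[0,0,0],[0,0,0]], jaw=[0,0,0,0,0])

```text
clock: 3.1
tcp_pos: [0.5324, -0.037, 0.2566]
orientation: [2.995, 0.938, 0.003]
contact_force: [-0.4, -0.8, -0.2]
grip_width: 0.0854
```

```bash
python3 st.py .534 -.0385 .179 34.5; python3 - <<'E'
from h import *
f=r.grab_frame("side"); save("side1.png",f,(200,180,360,330),4)
E
```

```text
t 3.1 tcp [ 0.5324 -0.037   0.2566] gw 0.0854 q [ 0.407  0.505 -0.572  1.986  0.396  0.757  0.207] F [-0.4 -0.8 -0.2] M [0.07 0.1  0.04]
xang 34.79 z [ 0.0027 -0.0028 -1.    ] grasp [ 0.5328 -0.0375  0.1016]
need dp(scaled total) [0.003 0.015 0.646] twist total [ 0.002 -0.     0.002] deg [ 0.2 -0.   0.3]
```

View pics/side1.png

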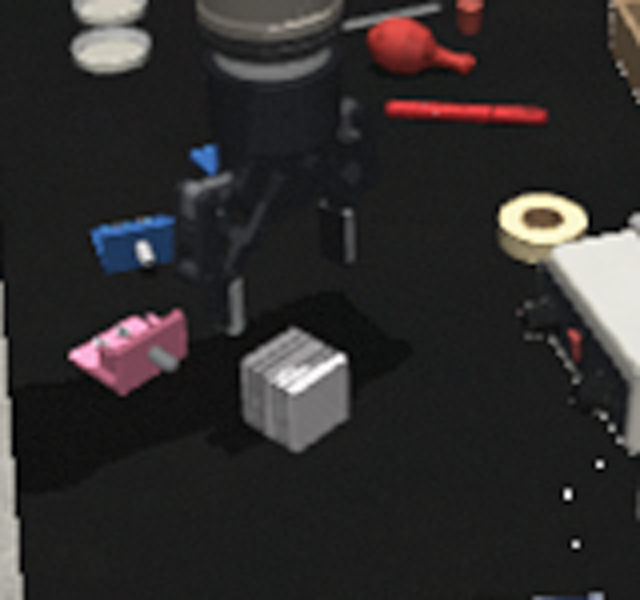

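The gripper stands above the cube at about (295,390) in the crop, with the jaws across the two grooved sides. The plain face towards the camera shows no well. Next I descend and grip.

>>> apply_moves(dp=[[0,0,0.2],[0,0,0.2],[0,0,0.15],[0,0.01,0.08],[0,0,0.02]], twist=[[0,0,0],[0,0,0],[0,0,0],[0,0,0],[0,0,0]], jaw=[0,0,0,0,0])

```text
clock: 3.65
tcp_pos: [0.5369, -0.0428, 0.1859]
orientation: [2.989, 0.928, 0.019]
contact_force: [0.3, 0.1, 0.5]
grip_width: 0.0855
```

```bash
python3 st.py .534 -.0385 .179 34.5
```

```text
t 3.65 tcp [ 0.5369 -0.0428  0.1859] gw 0.0855 q [ 0.348  0.614 -0.49   2.011  0.502  0.62   0.122] F [0.3 0.1 0.5] M [-0.    0.04  0.06]
xang 34.49 z [ 0.0153 -0.0076 -0.9999] grasp [ 0.5393 -0.0439  0.031 ]
need dp(scaled total) [-0.001 -0.044  0.057] twist total [ 0.007 -0.004 -0.   ] deg [ 0.9 -0.5 -0. ]
```

>>> apply_moves(dp=[[0,-0.04,0.06],[0,0,0],[0,0,0]], twist=[[0.008,-0.004,0],[0,0,0],[0,0,0]], jaw=[0,0,0])

```text
clock: 3.95
tcp_pos: [0.5352, -0.0393, 0.1809]
orientation: [-3.0, -0.929, -0.003]
contact_force: [0.9, 0.3, 1.6]
grip_width: 0.0858
```

```bash
python3 st.py .534 -.0385 .179 34.5
```

```text
t 3.95 tcp [ 0.5352 -0.0393  0.1809] gw 0.0858 q [ 0.347  0.625 -0.496  2.011  0.495  0.623  0.122] F [0.9 0.3 1.6] M [-0.01 -0.01  0.01]
xang 34.41 z [ 0.0013  0.0015 -1.    ] grasp [ 0.5354 -0.039   0.0259]
need dp(scaled total) [-0.005 -0.011  0.016] twist total [-0.    -0.001 -0.001] deg [-0.  -0.1 -0.1]
```

>>> apply_moves(dp=[[0,-0.01,0.015],[0,0,0],[0,0,0],[0,0,0],[0,0,0],[0,0,0],[0,0,0],[0,0,0],[0,0,0],[0,0,0]], twist=[[0,0,0],[0,0,0],[0,0,0],[0,0,0],[0,0,0],[0,0,0],[0,0,0],[0,0,0],[0,0,0],[0,0,0]], jaw=[0,255,255,255,255,255,255,255,255,255], grip_force=60)

```text
clock: 4.95
tcp_pos: [0.5351, -0.038, 0.1805]
orientation: [-3.001, -0.93, -0.006]
contact_force: [0.1, -0.2, -0.3]
grip_width: 0.0454
```

```bash
python3 st.py .6002 .1598 .23 20
```

```text
t 4.95 tcp [ 0.5351 -0.038   0.1805] gw 0.0454 q [ 0.344  0.625 -0.494  2.013  0.497  0.619  0.118] F [ 0.1 -0.2 -0.3] M [0.01 0.12 0.03]
xang 34.42 z [ 0.0036  0.0012 -1.    ] grasp [ 0.5356 -0.0378  0.0255]
need dp(scaled total) [ 1.381 -1.053 -0.409] twist total [ 0.    -0.002  0.12 ] deg [ 0.  -0.2 14.4]
```

>>> apply_moves(dp=[[0,0,-0.2],[0,0,-0.2],[0,0,0],[0,0,0]], twist=[[0,0,0.06],[0,0,0.06],[0,0,0],[0,0,0]], jaw=[255,255,255,255])

```text
clock: 5.35
tcp_pos: [0.5335, -0.0385, 0.2276]
orientation: [-3.094, -0.537, 0.001]
contact_force: [-0.4, -0.6, -2.3]
grip_width: 0.0456
```

```bash
python3 st.py .6002 .1598 .23 20
```

```text
t 5.35 tcp [ 0.5335 -0.0385  0.2276] gw 0.0456 q [ 0.338  0.537 -0.482  2.     0.378  0.692 -0.038] F [-0.4 -0.6 -2.3] M [-0.01  0.04  0.03]
xang 19.68 z [-9.0e-04  1.6e-03 -1.0e+00] grasp [ 0.5334 -0.0382  0.0726]
need dp(scaled total) [ 1.08  -1.368 -0.018] twist total [-0.001  0.    -0.003] deg [-0.1  0.  -0.3]
```

>>> apply_moves(dp=[[0.18,-0.23,0],[0.18,-0.23,0],[0.18,-0.23,0],[0.18,-0.23,0],[0.18,-0.23,0],[0.18,-0.22,0],[0,0,0],[0,0,0]], twist=[[0,0,0],[0,0,0],[0,0,0],[0,0,0],[0,0,0],[0,0,0],[0,0,0],[0,0,0]], jaw=[255,255,255,255,255,255,255,255])

```text
clock: 6.15
tcp_pos: [0.5979, 0.1641, 0.214]
orientation: [-3.091, -0.562, 0.026]
contact_force: [0.1, -0.7, -3.1]
grip_width: 0.0456
```

```bash
python3 st.py .6002 .1598 .181 20;  python3 - <<'E'
from h import *
f=r.grab_frame("side"); save("side2.png",f,(215,150,345,250),5);np.savez("side2.npz",**f)
f=r.grab_frame("top"); np.savez("top2.npz",**f);save("top2.png",f,(200,180,330,280),5)
E
```

```text
t 6.15 tcp [0.5979 0.1641 0.214 ] gw 0.0456 q [-0.022  0.667 -0.473  1.795  0.401  0.793 -0.338] F [ 0.1 -0.7 -3.1] M [-0.04 -0.05 -0.02]
xang 20.61 z [-0.0165 -0.0029 -0.9999] grasp [0.5953 0.1636 0.0591]
need dp(scaled total) [0.01  0.041 0.275] twist total [-0.001  0.008  0.005] deg [-0.2  0.9  0.6]
```

View pics/side2.png

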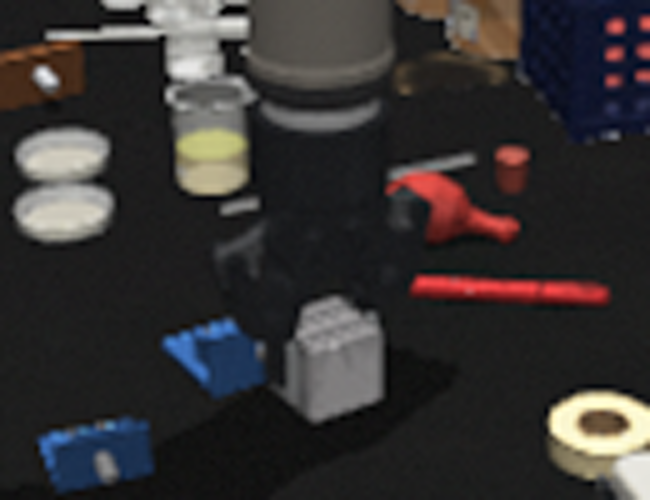

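The block is held in front of the large blue stop, with the stop at (235,360) and the block at (340,370) in the crop. Next I lower and straighten it.

>>> apply_moves(dp=[[0.01,0.02,0.1],[0,0.02,0.1],[0,0,0.05],[0,0,0],[0,0,0]], twist=[[0,0.008,0.005],[0,0,0],[0,0,0],[0,0,0],[0,0,0]], jaw=[255,255,255,255,255])

```text
clock: 6.75
tcp_pos: [0.6, 0.1541, 0.1816]
orientation: [-3.095, -0.538, 0.005]
contact_force: [0.8, 0.1, -1.6]
grip_width: 0.0454
```

```bash
python3 st.py .6002 .1598 .181 20
```

```text
t 6.75 tcp [0.6    0.1541 0.1816] gw 0.0454 q [-0.027  0.707 -0.443  1.811  0.433  0.723 -0.364] F [ 0.8  0.1 -1.6] M [-0.02 -0.02  0.04]
xang 19.72 z [-3.2e-03 -3.0e-04 -1.0e+00] grasp [0.5995 0.154  0.0266]
need dp(scaled total) [ 0.018 -0.044  0.005] twist total [-0.     0.001 -0.002] deg [-0.   0.2 -0.3]
```

>>> apply_moves(dp=[[0.02,-0.08,0],[0,-0.08,0],[0,-0.07,0],[0,0,0]], twist=[[0,0,-0.002],[0,0,0],[0,0,0],[0,0,0]], jaw=[255,255,255,255])

```text
clock: 7.15
tcp_pos: [0.5924, 0.1843, 0.183]
orientation: [-3.092, -0.546, 0.002]
contact_force: [0.1, -0.5, -2.5]
grip_width: 0.046
```

```bash
cat >> st.py <<'E'
g=o["tcp_pos"]+.155*R[:,2]; ph=np.radians(-70)
print("lat",round(-np.sin(ph)*g[0]+np.cos(ph)*g[1],4),"(want .6185) along",round(np.cos(ph)*g[0]+np.sin(ph)*g[1],4),"contact .0237 home -.0023")
E
python3 st.py .6002 .1598 .181 20
python3 - <<'E'
from h import *
f=r.grab_frame("top"); np.savez("top3.npz",**f);save("top3.png",f,(210,190,310,265),7)
E
```

```text
t 7.15 tcp [0.5924 0.1843 0.183 ] gw 0.046 q [-0.076  0.706 -0.446  1.809  0.432  0.725 -0.407] F [ 0.1 -0.5 -2.5] M [ 0.03  0.03 -0.01]
xang 20.04 z [-0.0016  0.0015 -1.    ] grasp [0.5921 0.1846 0.028 ]
need dp(scaled total) [-0.009  0.214  0.016] twist total [-0.001  0.     0.   ] deg [-0.1  0.1  0. ]
lat 0.6195 (want .6185) along 0.0291 contact .0237 home -.0023
```

View pics/top3.png

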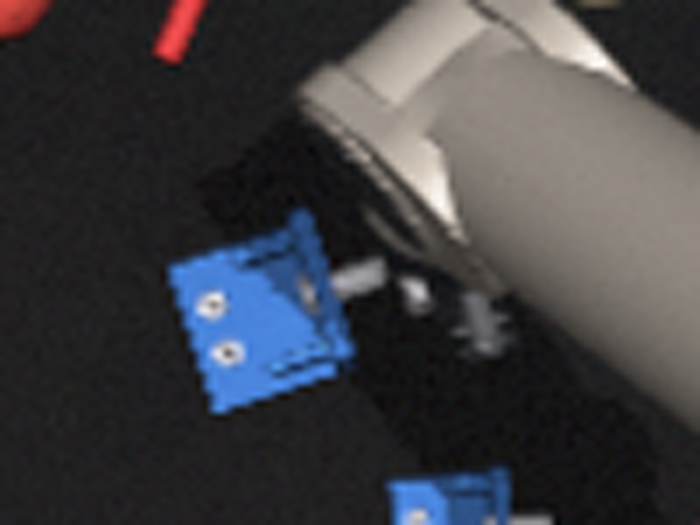

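>>> apply_moves(dp=[[-0.006,-0.03,0.015],[0,-0.03,0],[0,-0.03,0],[0,0,0]], twist=[[0,0,0],[0,0,0],[0,0,0],[0,0,0]], jaw=[255,255,255,255])

```text
clock: 7.6
tcp_pos: [0.588, 0.194, 0.1812]
orientation: [-3.093, -0.545, 0.002]
contact_force: [-0.9, -0.4, -2.0]
grip_width: 0.0456
```

```bash
python3 st.py .6002 .1598 .181 20
```

```text
t 7.6 tcp [0.588  0.194  0.1812] gw 0.0456 q [-0.095  0.707 -0.443  1.813  0.435  0.72  -0.428] F [-0.9 -0.4 -2. ] M [ 0.06 -0.   -0.02]
xang 19.99 z [-1.1e-03  3.0e-04 -1.0e+00] grasp [0.5878 0.194  0.0262]
need dp(scaled total) [-0.002  0.302  0.001] twist total [-0.  0. -0.] deg [-0.   0.1 -0. ]
lat 0.6187 (want .6185) along 0.0187 contact .0237 home -.0023
```

Face contact was predicted 5 mm back, and the force is still nil, so the pin is entering the well. I continue.

>>> apply_moves(dp=[[0,-0.04,0],[0,-0.04,0],[0,-0.04,0],[0,0,0]], twist=[[0,0,0],[0,0,0],[0,0,0],[0,0,0]], jaw=[255,255,255,255])

```text
clock: 8.0
tcp_pos: [0.5827, 0.2085, 0.1811]
orientation: [-3.094, -0.545, 0.002]
contact_force: [1.1, 0.7, -2.4]
grip_width: 0.0455
```

```bash
python3 st.py .6002 .1598 .181 20
```

```text
t 8.0 tcp [0.5827 0.2085 0.1811] gw 0.0455 q [-0.12   0.707 -0.443  1.814  0.435  0.72  -0.453] F [ 1.1  0.7 -2.4] M [-0.03  0.01 -0.  ]
xang 19.97 z [-1.2e-03  3.0e-04 -1.0e+00] grasp [0.5825 0.2085 0.0261]
need dp(scaled total) [-0.002  0.431  0.001] twist total [-0.  0. -0.] deg [-0.   0.1 -0. ]
lat 0.6187 (want .6185) along 0.0033 contact .0237 home -.0023
```

>>> apply_moves(dp=[[0,-0.03,0],[0,-0.03,0],[0,-0.03,0]], twist=[[0,0,0],[0,0,0],[0,0,0]], jaw=[255,255,255])

```text
clock: 8.3
tcp_pos: [0.5802, 0.2159, 0.1811]
orientation: [3.089, 0.54, -0.002]
contact_force: [3.8, -14.6, 2.7]
grip_width: 0.0455
```

```bash
python3 st.py .6002 .1598 .181 20
```

```text
t 8.3 tcp [0.5802 0.2159 0.1811] gw 0.0455 q [-0.137  0.706 -0.438  1.813  0.438  0.722 -0.472] F [  3.8 -14.6   2.7] M [-2.6  -0.76  0.26]
xang 19.85 z [-1.0e-04 -5.6e-03 -1.0e+00] grasp [0.5802 0.215  0.0261]
need dp(scaled total) [-0.002  0.496  0.004] twist total [ 0.003  0.001 -0.001] deg [ 0.3  0.1 -0.2]
lat 0.6187 (want .6185) along -0.0036 contact .0237 home -.0023
```

Contact of 15 N at along −3.6 mm, against a predicted home of −2.3 mm. I press and hold.

>>> apply_moves(dp=[[0,-0.04,0],[0,-0.04,0],[0,-0.04,0],[0,-0.03,0],[0,-0.03,0]], twist=[[0,0,0],[0,0,0],[0,0,0],[0,0,0],[0,0,0]], jaw=[255,255,255,255,255])

```text
clock: 8.8
tcp_pos: [0.5794, 0.2195, 0.1813]
orientation: [3.065, 0.513, -0.002]
contact_force: [1.2, -7.9, 1.6]
grip_width: 0.0456
```

```bash
python3 st.py .6002 .1598 .181 20
python3 - <<'E'
from h import *
f=r.grab_frame("side"); save("side4.png",f,(230,170,310,240),9)
f=r.grab_frame("top"); save("top4.png",f,(210,190,310,265),7)
E
```

```text
t 8.8 tcp [0.5794 0.2195 0.1813] gw 0.0456 q [-0.166  0.704 -0.416  1.811  0.451  0.736 -0.507] F [ 1.2 -7.9  1.6] M [-1.31 -0.23  0.15]
xang 19.0 z [ 0.0045 -0.034  -0.9994] grasp [0.5801 0.2142 0.0264]
need dp(scaled total) [0.002 0.526 0.02 ] twist total [ 0.016  0.003 -0.008] deg [ 1.9  0.4 -1. ]
lat 0.6184 (want .6185) along -0.0029 contact .0237 home -.0023
```

View pics/side4.png

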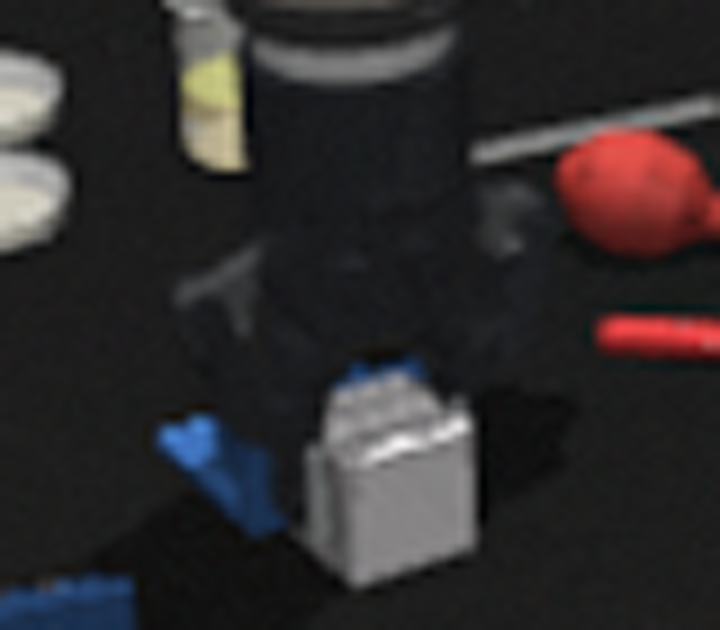

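View pics/top4.png

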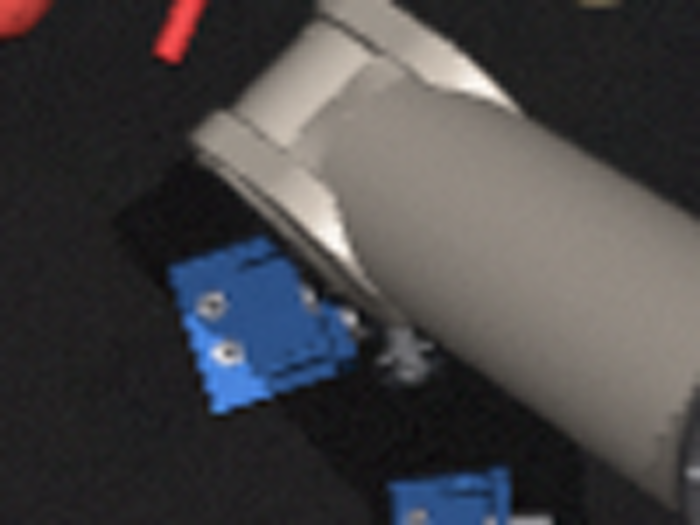

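```bash
python3 - <<'E'
from h import *
f=r.grab_frame("side");P=cloud(f);hsv=cv2.cvtColor(f["color"],cv2.COLOR_RGB2HSV)
ph=np.radians(-70);d=np.array([np.cos(ph),np.sin(ph),0]);l=np.array([-d[1],d[0],0])
m=(hsv[...,1]<60)&(hsv[...,2]>80)&(abs(P@l-.6185)<.03)&(P[...,2]>.006)&(P[...,2]<.038)&(abs(P@d-.02)<.012)
q=P[m];c=q.mean(0);n=np.linalg.svd(q-c)[2][2];print(m.sum(),n,np.degrees(np.arctan2(n[1],n[0])),"along",np.median(q@d),"want .0207; lat",np.percentile(q@l,[2,98]))
E
python3 st.py .6 .16 .2 20
```

```text
135 [-0.29947106  0.95222872 -0.05981259] 107.45809461918739 along 0.021976325479024686 want .0207; lat [0.59209649 0.63808761]
t 8.95 tcp [0.5794 0.2195 0.1813] gw 0.0457 q [-0.166  0.704 -0.416  1.811  0.451  0.736 -0.507] F [ 1.6 -7.9  1.2] M [-1.36 -0.27  0.14]
xang 19.02 z [ 0.0044 -0.0341 -0.9994] grasp [0.5801 0.2142 0.0264]
need dp(scaled total) [-0.     0.53  -0.138] twist total [ 0.016  0.003 -0.008] deg [ 1.9  0.4 -1. ]
lat 0.6183 (want .6185) along -0.0029 contact .0237 home -.0023
```

The block's back face measures 1.3 mm from ideal, with a slight 2–3° pitch from over-pressing. I straighten and press lightly again.

>>> apply_moves(dp=[[0,0.04,0],[0,0,0],[0,-0.02,0],[0,-0.015,0],[0,-0.015,0],[0,-0.01,0],[0,-0.01,0]], twist=[[0.016,0.003,-0.008],[0.002,0,0],[0.005,0,0],[0.006,0,0],[0.006,0,0],[0.004,0,0],[0.004,0,0]], jaw=[255,255,255,255,255,255,255])

```text
clock: 9.65
tcp_pos: [0.5834, 0.2099, 0.1811]
orientation: [-3.065, -0.524, 0.016]
contact_force: [1.0, -6.8, 0.7]
grip_width: 0.0454
```

```bash
cat > bk.py <<'E'
from h import *
f=r.grab_frame("side");P=cloud(f);hsv=cv2.cvtColor(f["color"],cv2.COLOR_RGB2HSV)
ph=np.radians(-70);d=np.array([np.cos(ph),np.sin(ph),0]);l=np.array([-d[1],d[0],0])
m=(hsv[...,1]<60)&(hsv[...,2]>80)&(abs(P@l-.6185)<.03)&(P[...,2]>.006)&(P[...,2]<.038)&(abs(P@d-.02)<.012)
q=P[m];c=q.mean(0);n=np.linalg.svd(q-c)[2][2];print(m.sum(),n,np.degrees(np.arctan2(n[1],n[0])),"along",np.median(q@d),"want .0207; lat",np.percentile(q@l,[2,98]))
E
python3 bk.py;python3 st.py .6 .16 .2 20
```

```text
131 [ 0.22660983 -0.97226158 -0.05792589] -76.88001760567536 along 0.021513312725144167 want .0207; lat [0.58946233 0.63776275]
t 9.7 tcp [0.5834 0.2098 0.1811] gw 0.0455 q [-0.098  0.714 -0.465  1.808  0.407  0.717 -0.436] F [ 1.3 -7.   0.4] M [-1.62 -0.62  0.22]
xang 19.41 z [-0.0159  0.0302 -0.9994] grasp [0.5809 0.2145 0.0262]
need dp(scaled total) [-0.008  0.432 -0.172] twist total [-0.016  0.002 -0.005] deg [-1.9  0.3 -0.6]
lat 0.6193 (want .6185) along -0.0029 contact .0237 home -.0023
```

>>> apply_moves(dp=[[0,-0.02,0],[0,-0.02,0],[0,0,0],[0,0,0],[0,0,0]], twist=[[-0.008,0,0],[-0.008,0.002,-0.005],[0,0,0],[0,0,0],[0,0,0]], jaw=[255,255,255,255,255])

```text
clock: 10.2
tcp_pos: [0.5814, 0.216, 0.1815]
orientation: [3.09, 0.547, 0.001]
contact_force: [0.7, -3.0, -1.1]
grip_width: 0.0453
```

```bash
python3 bk.py;python3 st.py .6 .16 .2 20
```

```text
138 [ 0.24616714 -0.96921479  0.00494208] -75.74900365639652 along 0.02061674401710384 want .0207; lat [0.5894726  0.63931858]
t 10.25 tcp [0.5814 0.2159 0.1815] gw 0.0456 q [-0.135  0.707 -0.44   1.811  0.437  0.722 -0.466] F [ 1.5 -2.3 -2.4] M [-0.39 -0.13 -0.07]
xang 20.06 z [ 0.0011 -0.0033 -1.    ] grasp [0.5816 0.2154 0.0265]
need dp(scaled total) [-0.014  0.491 -0.153] twist total [0.002 0.    0.001] deg [0.2 0.  0.1]
lat 0.6202 (want .6185) along -0.0035 contact .0237 home -.0023
```

```bash
cat >> bk.py <<'E'
m=m&(abs(P@l-.616)<.017)
q=P[m];A=np.c_[q@l,q[:,2],np.ones(len(q))];s=np.linalg.lstsq(A,q@d,rcond=None)[0];print("tilt deg about vertical, pitch:",np.degrees(s[:2]),len(q))
save("bk.png",f,(230,170,310,240),9)
E
python3 bk.py
```

```text
131 [-0.2824995   0.95916743 -0.01385185] 106.41105831177339 along 0.020687385847038563 want .0207; lat [0.59303327 0.63915152]
tilt deg about vertical, pitch: [-0.51377781 -0.36655979] 91
```

View pics/bk.png

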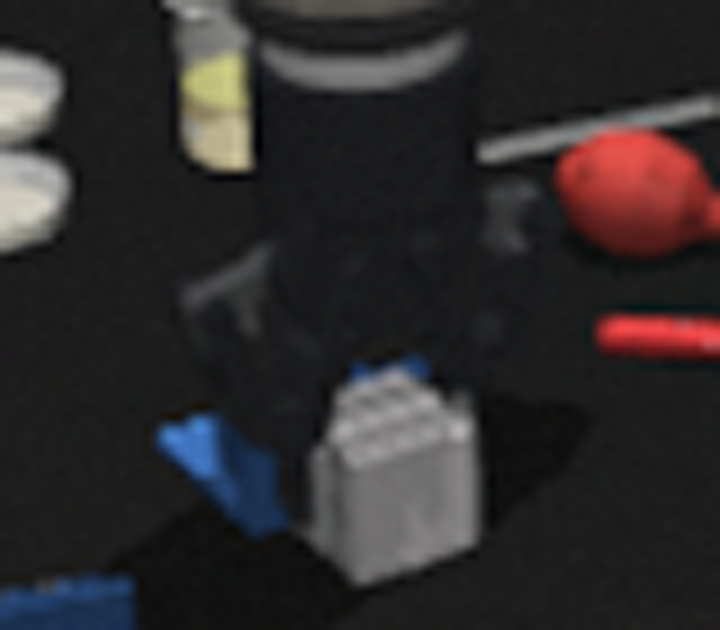

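The block is home: flush within 0.1 mm by depth and aligned within 1°. I draw it straight off.

>>> apply_moves(dp=[[0,0.05,0],[0,0.1,0],[0,0.12,0],[0,0.12,0],[0,0.12,0],[0,0.05,0],[0,0,0]], twist=[[0,0,0],[0,0,0],[0,0,0],[0,0,0],[0,0,0],[0,0,0],[0,0,0]], jaw=[255,255,255,255,255,255,255], grip_force=80)

```text
clock: 11.0
tcp_pos: [0.6064, 0.1465, 0.1811]
orientation: [3.093, 0.544, -0.001]
contact_force: [0.3, 0.3, -2.0]
grip_width: 0.0454
```

>>> apply_moves(dp=[[0,0.1,-0.2],[0,0.1,-0.3],[0,0.1,-0.3],[0,0.1,-0.3],[0,0.1,-0.3],[0,0.1,-0.2],[0,0,0]], twist=[[0,0,0],[0,0,0],[0,0,0],[0,0,0],[0,0,0],[0,0,0],[0,0,0]], jaw=[255,255,255,255,255,255,255])

```text
clock: 11.7
tcp_pos: [0.6305, 0.0796, 0.3788]
orientation: [-3.09, -0.553, 0.007]
contact_force: [0.8, 0.1, -2.5]
grip_width: 0.0452
```

```bash
python3 st.py
```

```text
t 11.7 tcp [0.6305 0.0796 0.3788] gw 0.0452 q [ 0.169  0.493 -0.54   1.651  0.277  1.08  -0.097] F [ 0.8  0.1 -2.5] M [-0.05 -0.05 -0.05]
xang 20.29 z [-0.0047  0.0012 -1.    ] grasp [0.6298 0.0798 0.2238]
lat 0.6191 (want .6185) along 0.1404 contact .0237 home -.0023
```

>>> apply_moves(dp=[[0,0.1,0],[0,0.1,0],[0,0.1,0],[0,0.1,0.05]], twist=[[0.06,0,0],[0.06,0,0],[0.06,0,0],[0.06,0,0]], jaw=[255,255,255,255])

```text
clock: 12.1
tcp_pos: [0.6437, 0.0463, 0.3642]
orientation: [-2.581, -0.479, 0.127]
contact_force: [-0.3, -0.6, -3.8]
grip_width: 0.0455
```

```bash
python3 st.py
```

```text
t 12.1 tcp [0.6437 0.0463 0.3642] gw 0.0455 q [ 0.431  0.632 -0.72   1.582 -0.125  1.149  0.22 ] F [-0.3 -0.6 -3.8] M [-0.72 -0.25  0.01]
xang 21.01 z [-0.1786  0.4659 -0.8666] grasp [0.616  0.1185 0.2299]
lat 0.6194 (want .6185) along 0.0993 contact .0237 home -.0023
```

>>> apply_moves(dp=[[0,0.05,0],[0,0.05,0],[0,0.05,0],[0,0,0]], twist=[[0.06,0,0],[0.06,0,0],[0.06,0,0],[0.06,0,0]], jaw=[255,255,255,255])

```text
clock: 12.5
tcp_pos: [0.6472, 0.0331, 0.3463]
orientation: [-2.07, -0.379, 0.228]
contact_force: [-0.0, -0.2, -2.6]
grip_width: 0.0454
```

```bash
python3 st.py
```

```text
t 12.5 tcp [0.6472 0.0331 0.3463] gw 0.0454 q [ 0.593  0.826 -0.88   1.546 -0.433  1.28   0.372] F [-0.  -0.2 -2.6] M [-1.25 -0.52 -0.03]
xang 20.99 z [-0.3131  0.8067 -0.5013] grasp [0.5987 0.1582 0.2686]
lat 0.6167 (want .6185) along 0.0562 contact .0237 home -.0023
```

>>> apply_moves(dp=[[0,0,0],[0,0,0],[0,0,0],[0,0,0],[0,0,0]], twist=[[0.065,0,0],[0.065,0,0],[0.065,0,0],[0.06,0,0],[0,0,0]], jaw=[255,255,255,255,255])

```text
clock: 13.0
tcp_pos: [0.6455, 0.0349, 0.3368]
orientation: [-1.523, -0.265, 0.307]
contact_force: [0.6, -0.3, -4.1]
grip_width: 0.0452
```

```bash
cat > up.py <<'E'
from h import *
o=r.get_obs(); R=Rn.from_rotvec(o["orientation"]).as_matrix()
w=-R[:,1]; ax=np.cross(w,[0,0,1]); ang=np.arccos(np.clip(w[2],-1,1)); print("tilt deg",np.degrees(ang),"twist fix",(R.T@(ax/np.linalg.norm(ax))*np.degrees(ang)/120).round(4),"up in tool",R[2].round(3))
E
python3 st.py;python3 up.py
python3 - <<'E'
from h import *
f=r.grab_frame("side"); save("s5.png",f,s=1.4)
f=r.grab_frame("top"); save("t5.png",f,s=1.4)
E
```

```text
t 13.0 tcp [0.6455 0.0349 0.3368] gw 0.0452 q [ 0.686  1.044 -1.035  1.552 -0.725  1.395  0.44 ] F [ 0.6 -0.3 -4.1] M [-1.49 -0.64 -0.02]
xang 21.01 z [-0.3578  0.9332  0.0328] grasp [0.59   0.1795 0.3419]
lat 0.6158 (want .6185) along 0.0331 contact .0237 home -.0023
tilt deg 2.235354856452601 twist fix [-0.0157  0.     -0.0101] up in tool [-0.021 -0.999  0.033]
```

View pics/s5.png

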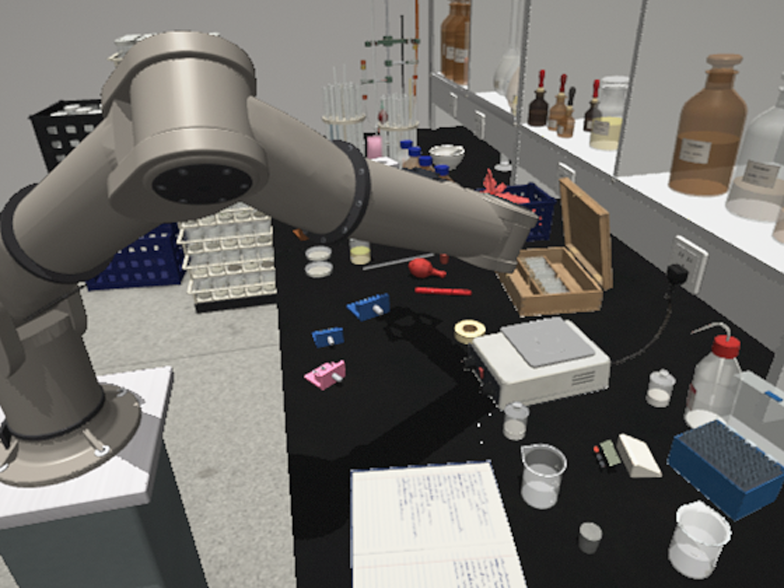

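View pics/t5.png

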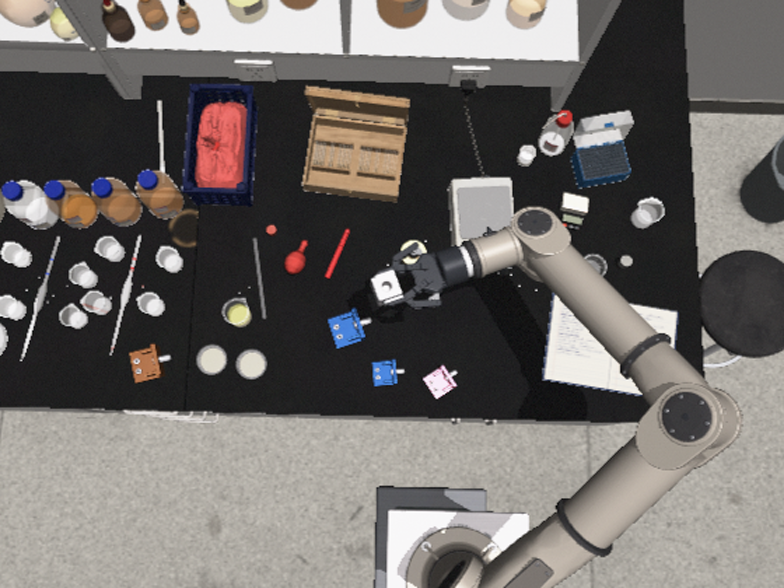

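The top view shows the dark well mouth facing up on the block at (387,287). The bystanders stand where they were. I trim the tilt and lower towards about 0.21 m.

>>> apply_moves(dp=[[0,0.1,-0.03],[0,0.12,-0.03],[0,0.12,-0.03],[0,0.12,-0.03],[0,0.1,0],[0,0,0]], twist=[[-0.016,0,-0.01],[0,0,0],[0,0,0],[0,0,0],[0,0,0],[0,0,0]], jaw=[255,255,255,255,255,255])

```text
clock: 13.7
tcp_pos: [0.6514, 0.0229, 0.2686]
orientation: [-1.572, -0.297, 0.285]
contact_force: [-0.0, -0.1, -2.1]
grip_width: 0.0452
```

```bash
python3 st.py;python3 up.py
python3 - <<'E'
from h import *
f=r.grab_frame("side"); save("s6.png",f,s=1.4)
P=cloud(dict(np.load("side0.npz")));q=P[225:285,340:435];print("balance zmax",np.percentile(q[...,2],99))
P=cloud(f); m=(P[...,0]>.5)&(P[...,1]<.1)&(P[...,1]>-.5)&(P[...,2]>.12); print("lowest arm z pts",np.percentile(P[m][:,2],[0,1,5]) if m.any() else None)
E
```

```text
t 13.7 tcp [0.6514 0.0229 0.2686] gw 0.0452 q [ 0.666  1.114 -0.974  1.534 -0.637  1.379  0.519] F [-0.  -0.1 -2.1] M [-1.41 -0.56 -0.03]
xang 21.19 z [-0.3614  0.9322 -0.0214] grasp [0.5954 0.1674 0.2653]
lat 0.6168 (want .6185) along 0.0463 contact .0237 home -.0023
tilt deg 1.2450197933705127 twist fix [0.0102 0.     0.0017] up in tool [ 0.004 -1.    -0.021]
balance zmax 0.08443257520629303
lowest arm z pts [0.12013531 0.1262172  0.13590257]
```

View pics/s6.png

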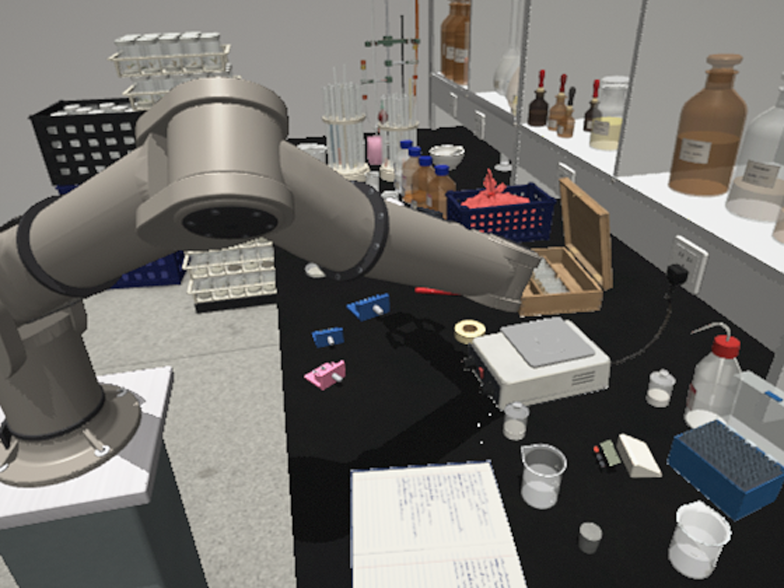

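```bash
python3 - <<'E'
from h import *
P=cloud(r.grab_frame("side"))
for u,v in((515,305),(500,300),(480,290),(440,280),(525,300)): print(P[int(v/1.4),int(u/1.4)].round(3))
E
```

```text
[ 0.71  -0.169  0.244]
[ 0.682 -0.183  0.263]
[ 0.644 -0.201  0.294]
[ 0.576 -0.248  0.342]
[0.887 0.155 0.041]
```

>>> apply_moves(dp=[[0,0.12,0],[0,0.12,0],[0,0.12,0],[0,0.06,0],[0,0,0],[0,0,0]], twist=[[0.01,0,0.002],[0,0,0],[0,0,0],[0,0,0],[0,0,0],[0,0,0]], jaw=[255,255,255,255,255,255])

```text
clock: 14.4
tcp_pos: [0.6521, 0.0235, 0.2163]
orientation: [-1.548, -0.291, 0.289]
contact_force: [0.0, -0.9, -2.2]
grip_width: 0.0451
```

```bash
python3 st.py;python3 up.py
```

```text
t 14.4 tcp [0.6521 0.0235 0.2163] gw 0.0451 q [ 0.652  1.191 -0.947  1.524 -0.613  1.369  0.568] F [ 0.  -0.9 -2.2] M [-1.35 -0.51  0.01]
xang 21.19 z [-0.3615  0.9324  0.0028] grasp [0.5961 0.1681 0.2167]
lat 0.6176 (want .6185) along 0.0459 contact .0237 home -.0023
tilt deg 0.19947848942041 twist fix [-0.0014  0.      0.001 ] up in tool [ 0.002 -1.     0.003]
```

Next I let it settle and check the block itself in the pictures.

>>> apply_moves(dp=[[0,0,0],[0,0,0],[0,0,0],[0,0,0],[0,0,0],[0,0,0],[0,0,0]], twist=[[0,0,0],[0,0,0],[0,0,0],[0,0,0],[0,0,0],[0,0,0],[0,0,0]], jaw=[255,255,255,255,255,255,255])

```text
clock: 15.1
tcp_pos: [0.6526, 0.0237, 0.2187]
orientation: [-1.548, -0.294, 0.286]
contact_force: [0.2, -0.1, -2.1]
grip_width: 0.0453
```

```bash
python3 st.py;python3 up.py
python3 - <<'E'
from h import *
f=r.grab_frame("top"); save("t7.png",f,(220,150,420,290),4)
f0=dict(np.load("top0.npz"));P=cloud(f);hsv=cv2.cvtColor(f["color"],cv2.COLOR_RGB2HSV)
m=(np.hypot(P[...,0]-.596,P[...,1]-.168)<.02)&(P[...,2]>.225)&(P[...,2]<.255);q=P[m];s=np.linalg.lstsq(np.c_[q[:,:2],np.ones(len(q))],q[:,2],rcond=None)[0]
print(len(q),"top z",np.median(q[:,2]),"slope deg",np.degrees(s[:2])); o=r.get_obs();print(abs(o["qvel"]).max())
E
```

```text
t 15.1 tcp [0.6526 0.0237 0.2187] gw 0.0453 q [ 0.652  1.189 -0.949  1.524 -0.613  1.369  0.568] F [ 0.2 -0.1 -2.1] M [-1.43 -0.57  0.01]
xang 21.19 z [-0.3615  0.9324  0.002 ] grasp [0.5966 0.1682 0.219 ]
lat 0.6181 (want .6185) along 0.046 contact .0237 home -.0023
tilt deg 0.3100692655878186 twist fix [-0.0009  0.      0.0024] up in tool [ 0.005 -1.     0.002]
117 top z 0.239478274844392 slope deg [-1.63559194 -2.04250775]
0.002631001184456938
```

View pics/t7.png

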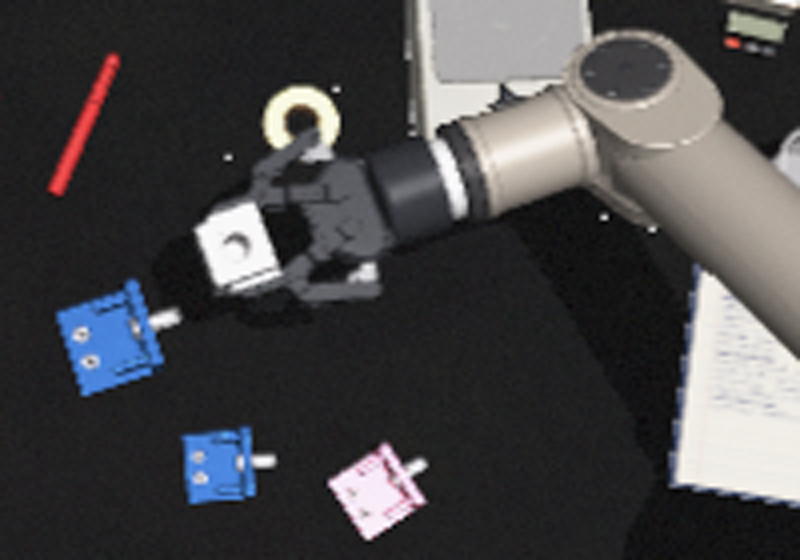

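The picture shows the round well facing up in the held block at (235,245). The stops, tape roll and marker are undisturbed. I hand in.

```bash
python3 -c "
from bench import r
print(r.hand_in())"
```

```text
the job is handed in; nothing more can be done
None
```

The block is handed in, held well up with its centre about 0.22 m above the bench at 15.1 s. The hand-in gave no verdict, so the steps below rest on my own checks.

**On the pin:** I gripped the cube across its grooved sides and slid it over the pin of the larger blue stop, hidden plain face first. The pin entered with no resistance and the block met the plate with about 15 N. Pressing on too far then tipped it 2–3°, first one way and then the other when I corrected it. I straightened it until the depth check showed it flush within about 0.1 mm and about 0.5° off.

**One disagreement:** a rougher fit of the block's back face gave its yaw 3–7° off the pin's direction. I put this down to finger pixels in the mask. The fit limited to the middle of the face, and the tool angle (within 0.1°), both showed it aligned.

**Final pose:** after drawing it off, I turned the well up. The last checks were:
- **Tilt:** 0.3° from the tool pose. The depth slope of the top face was noisier, at about 2.6°, but still well within 10°.
- **Rest and grip:** joint speeds were under 0.003 rad/s, with the jaws closed on the block at 45 mm.
- **Surroundings:** the last top picture shows the round well facing up, the block clear of the stop, and the tape roll and marker where they were. The beaker, weighing bottle and petri dish were checked only by eye in earlier pictures, not measured.

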